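# Lift the copper lid off a serving pot with the lid lifter

### The arm

A 6-joint arm with a two-finger parallel gripper is mounted at the origin on the work surface. World frame = base frame: x ahead of the robot, y to its left, z up, the work surface at z = 0. Lengths are in m, angles in rad, forces in N, time in s.
With the tool pointing down it reaches from about 0.375 to 0.9 m from the base axis. Payload 3.1 kg.
Tool frame: the origin (TCP) lies midway between the tips of the shut fingers; the grasp point (between the pads) lies 19 mm behind it; z points along the fingers, y is the line along which they close (so a half turn about z gives the same grasp; the last joint's range is limited). The gripper opens to 87 mm and grips with 3 to 60 N. Pads are 19 mm wide; open, the fingers measure 117 mm over their backs; the gripper's body (75 mm by 190 mm) begins 51 mm behind the grasp point.
Start: joints at [-1.429, 0.527, 1.433, -0, 1.181, -0.178], TCP at [0.197, -0.593, 0.223] pointing down, gripper open.
Joint ranges: [-3.08, 3.08], [-0.75, 2.2], [0.22, 2.44], [-1.43, 4.57], [0, 2.65], [-2.85, 2.85]. Speed limits (rad/s): [2.79, 2.79, 3.14, 3.14, 3.14, 3.14].

### API

Orientations are given as a unit quaternion [x, y, z, w].
In Python, from rig import robot gives the robot as it stands.
- The arm moves only by the shell command python3 -m jog 'ROWS' [FORCE]. ROWS is a JSON object of lists of equal length, an entry for each row: "dp": the shift along the tool's x, y, z in mm, a list of three; "delta_rot": the turn, a rotation vector about the tool's x, y, z in rad, a list of three; "gripper": the opening, from -1 (shut) to 1 (fully open). A call has 1 to 12 rows; each row is the pose to reach, as a shift and turn from the pose commanded when the call began, along the tool's axes at that moment; what a row does not reach only later rows make up. A row lasts 1/10 s, in which the tool goes at most 50 mm and 8.59 degrees, less where a joint would pass 70% of its speed; a pose out of reach is approached as far as the arm can. A call with a gripper value outside its range is refused whole. The fingers move at their own pace and stop on an object; FORCE is the grip in N (left out, the last holds). Time passes only in rows, so rows that repeat a pose let the fingers close. It gives the time, the measured TCP pose, the force, the opening and the grip force at its end, in the units of the state.
- robot.get_obs(): the state, without advancing time (a new reading comes with each control period).
- robot.camera(name): name is "side" or "top" or "wrist"; returns the picture (420x560x3 uint8, red, green, blue); there is no depth.
- robot.camera_model(name): a dict with "fx", "fy", "cx", "cy" (pixels), "k1" (the pictures are not rectified: a ray, as slopes to the right and down, at radius r is drawn at 1 + k1 r^2 times it, then the intrinsics apply), "xyz" and "orientation" of the camera in the world; the wrist camera has in their place "T_tool_cam" (4x4, takes a point from camera to tool coordinates, whose origin is the TCP and whose axes are the flange's). Camera axes: x right, y down, z forward; pixel columns grow to the right and rows downward; lengths in m; the calibration is good to about 2 mm. A picture is of the moment at which its call begins: read the wrist's pose just before it. camera_model takes no time and is no camera call.
- robot.hand_in(): hands the job in; it is judged then, once.
Trained networks look in the newest picture that a camera, given by its name, has taken for a name from the list of things; names that differ only in an ending like _2 or _b are one class to them, and where a whole thing is asked for, a point or a joint stands for the part that bears it (a point fixed in the world has none). Each returns a list of dicts, best first, with "score" (0 to 1); they miss things now and then, are a little off and sometimes report something else, mostly with a low value. They report only what shows in the picture. A call takes as long as a camera call.
- robot.search_frame(name, camera): "rect" ([left, top, right, bottom] in pixels, round what is visible of it).
The state is a dict: "time": time; "q": joint angles; "joint_velocities": joint speeds; "joint_torque": joint torques, N m; "position": TCP position; "tool_rot": TCP orientation; "ft_force": force on the tool from outside, world axes, zero at the start; "moment": the same for the moment, N m; "grip_width": finger opening in m; "grip_force": force on a finger pad.
Only numpy, scipy, OpenCV 4.12 (cv2) and the standard library are available. Lean on these libraries where they do the work, as an engineer would, in place of code of your own. Each camera call takes 0.05 s, during which the arm holds its last target. There are 200 camera calls.

### The job

Open the serving pot that has the copper lid: use the lid lifter to hook under the lid's handle, never touching the lid with the gripper, lift the lid off level and set it down gently and centred on the round wooden trivet. Then stand the lifter upright, back in the middle of its dark mat, and leave the steel-lidded pot and the bowls, tumbler and spoon beside the pots as they are.

Things in the scene. Friction and masses are not known exactly. Their poses are not given: they have to be found in the camera images.
- lifter: Lid lifter: standing hand hook, 132 mm tall, 0.2 kg, starts upright on the mat. Origin: on the shank's axis, underside of the foot; z up. Steel foot plate 4 mm thick, 34 wide (y), x = -25 to +50 mm, with a front lip (x = 46 to 50) rising to z = 10 mm. Shank 12 (x) by 16 (y) mm: a bar lies on the plate between x = 6 and 46 mm
- lifter_grip (a point): Where to grip the lifter from above: middle of its upright wooden handle, on the axis, 100 mm above its origin. Handle 26 (x) by 22 (y) mm, from 66 to 132 mm above the origin
- lid: Copper lid with brass strap handle, 0.18 to 0.35 kg, loose on the pot. Origin: centre of its underside; z up, y along the handle's crossbar. A plug 104 mm wide and 8 mm deep, above it a disc 134 mm wide, z = 8 to 13 mm. Handle: two uprights at y = +-36 mm (66 mm free between them), 12 mm wide in x, joined by a crossbar
- lid_bar (a point): Middle of the underside of the copper lid's crossbar, 49 mm above the lid's origin. Bar 12 mm wide (x), 78 long (y), 5 thick; below it a free opening 36 mm high over the disc and 66 mm wide, open along x on both sides
- pot: The serving pot under the copper lid: dark copper, fixed, rim 124 mm across (inside 116) at 75 mm height, belly 152 mm across, small brass loops on its flanks at y = +-88 mm. Origin: centre of its underside on the counter; the closed lid's origin is 67 mm above it
- trivet: Round dark wooden trivet with cork top, fixed, 160 mm across, 12 mm high. Origin: centre of its underside; a lid set on it has its origin 12 mm above that
- mat: Dark slate mat, fixed, 115 (x) by 80 (y) by 4 mm: the lifter's place. Origin: centre of its underside
- lid2: The steel lid on the other pot, otherwise like the copper lid: not to be moved
- pot2: The other serving pot, with the steel lid, same size, fixed: not to be opened
- katori: Bystander: small open steel bowl, 80 mm across, 40 high. Origin at its underside
- tumbler: Bystander: copper drinking tumbler, 68 mm across, 85 high. Origin at its underside
- salad_bowl: Bystander: white salad bowl, 120 mm across, 45 high. Origin at its underside
- spoon: Bystander: steel serving spoon lying on the counter. Origin at its underside

How it is judged:
On the way, in this order (a step that is already met when the one before it is completed fails the run):
1. the copper lid hangs on the lifter, level and clear of the pot (z of lid in the frame of pot above 0.095 m and contact force between lid and lifter above 0.5 N and angle between lid's own z axis and vertical below 0.3 rad), for 0.2 s.
2. the copper lid lies flat and centred on the trivet (horizontal distance between lid and trivet below 0.03 m and z of lid in the frame of trivet between 0.008 and 0.017 m and angle between lid's own z axis and vertical below 0.08 rad and linear speed of lid below 0.02 m/s), for 0.2 s.
At the end, for the whole second after the job is handed in: Copper lid still and level (0.08 rad) on the trivet, centres within 30 mm; lifter released, upright (0.1 rad) and still on the mat, its axis within 35 mm of the mat's centre, clear of the lid; steel lid within 15 mm and bystanders within 30 mm of their starts (all of step 2 and contact force between lid and lifter below 0.05 N and horizontal distance between lifter and mat below 0.035 m and z of lifter in the frame of mat below 0.009 m and angle between lifter's own z axis and vertical below 0.1 rad and linear speed of lifter below 0.02 m/s); the robot touches nothing.
It fails at once if the gripper or arm touches the copper lid (contact force between any of the fingers, the arm and lid above 1 N).
It fails at once if the copper lid is tipped by more than 0.5 rad (angle between lid's own z axis and vertical above 0.5 rad).
It fails at once if the copper lid is dropped or pressed hard on the trivet (over 40 N) (contact force between lid and trivet above 40 N).
It fails at once if the steel lid is moved by more than 15 mm (distance of lid2 from where it was at the start of the episode above 0.015 m).
It fails at once if the small bowl, tumbler, salad bowl or spoon is moved by more than 30 mm (distance of any of katori, tumbler, salad_bowl, spoon from where it was at the start of the episode above 0.03 m).
It also fails if it takes over 67 s, if anything falls off the work surface, if the arm or the gripper's body presses on something with over 40 N, if the wrist force passes 120 N, or if a joint passes its speed limit or range.

## Working session

There is one attempt and no reset: what is moved stays moved. The work goes in short steps, Python scripts to look and compute and a shell command to move; the robot and the scene stay as the last step left them, time stands still between calls to the robot, and variables do not carry over. Pictures are saved under pics/ and viewed, at most 10 in all, crops included, and the job is handed in when it is done.

```bash
mkdir -p pics; ls
python3 - <<'E'
from rig import robot
import cv2, numpy as np
for c in ("top","side"):
    im=robot.camera(c); cv2.imwrite(f"pics/{c}0.png",im[:,:,::-1])
    m=robot.camera_model(c); print(c,{k:np.round(v,4).tolist() for k,v in m.items()})
    for n in ("lifter","lifter_grip","lid","lid_bar","pot","trivet","mat","lid2","pot2","katori","tumbler","salad_bowl","spoon"):
        print(n,[(np.round(d["rect"]).tolist(),round(d["score"],2)) for d in robot.search_frame(n,c)[:3]])
o=robot.get_obs();print(o)
E
```

```text
pics
top {'fx': 508.3288, 'fy': 508.3288, 'cx': 278.0875, 'cy': 211.7693, 'k1': -0.0698, 'xyz': [0.3524, -0.0108, 1.476], 'orientation': [-0.7033, 0.7083, -0.0316, 0.051]}
lifter [([272.0, 218.0, 285.0, 246.0], 0.74)]
lifter_grip [([270.0, 217.0, 283.0, 244.0], 0.56)]
lid [([363.0, 158.0, 414.0, 206.0], 0.83), ([275.0, 133.0, 321.0, 178.0], 0.79)]
lid_bar [([278.0, 130.0, 321.0, 179.0], 0.81), ([365.0, 156.0, 414.0, 206.0], 0.4), ([420.0, 210.0, 440.0, 280.0], 0.34)]
pot [([353.0, 164.0, 419.0, 214.0], 0.9), ([177.0, 242.0, 205.0, 270.0], 0.66), ([266.0, 143.0, 329.0, 187.0], 0.62)]
trivet [([177.0, 158.0, 227.0, 211.0], 0.76)]
mat [([264.0, 212.0, 294.0, 256.0], 0.88)]
lid2 [([363.0, 158.0, 414.0, 206.0], 0.83), ([275.0, 133.0, 321.0, 178.0], 0.79)]
pot2 [([353.0, 164.0, 419.0, 214.0], 0.9), ([177.0, 242.0, 205.0, 270.0], 0.66), ([266.0, 143.0, 329.0, 187.0], 0.62)]
katori [([175.0, 242.0, 205.0, 268.0], 0.89)]
tumbler [([378.0, 253.0, 408.0, 276.0], 0.87)]
salad_bowl [([120.0, 220.0, 165.0, 265.0], 0.6)]
spoon [([422.0, 211.0, 439.0, 278.0], 0.95), ([354.0, 163.0, 418.0, 216.0], 0.
[... 963 characters left out ...]
time': 1.4, 'q': array([-1.42856325e+00,  5.27529841e-01,  1.43268629e+00, -1.73918271e-06,
        1.18141115e+00, -1.78466770e-01]), 'joint_velocities': array([ 0.00140006,  0.0010931 , -0.00090393, -0.00024261,  0.0014019 ,
       -0.00114495]), 'joint_torque': array([ 8.44828992e-04, -4.40010238e+01, -1.76982397e+01,  6.35322137e-02,
        5.05235663e-02, -1.00861408e-05]), 'position': array([ 0.19706355, -0.59309851,  0.22253442]), 'tool_rot': array([ 9.87171421e-01,  1.59663975e-01, -4.90712583e-07, -1.73250580e-05]), 'ft_force': array([-0.20393542,  1.13506807,  0.31225213]), 'moment': array([0.02678719, 0.09060755, 0.02007005]), 'grip_force': 0.0, 'grip_width': 0.08710667192678831}
```

Run:
```python
import cv2
a=cv2.imread("pics/top0.png")[110:300,110:450]; b=cv2.imread("pics/side0.png")[130:350,120:360]
cv2.imwrite("pics/t1.png",cv2.resize(a,None,fx=2.35,fy=2.35,interpolation=2)); cv2.imwrite("pics/s1.png",cv2.resize(b,None,fx=2.7,fy=2.7,interpolation=2))
```

```text
(no output)
```

View pics/t1.png

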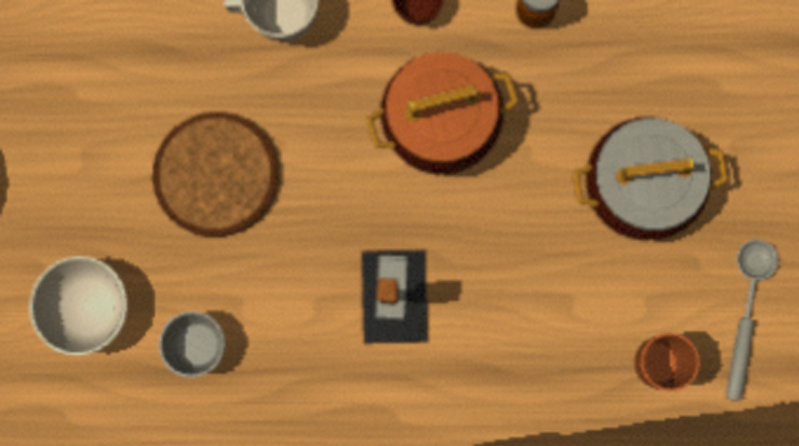

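View pics/s1.png

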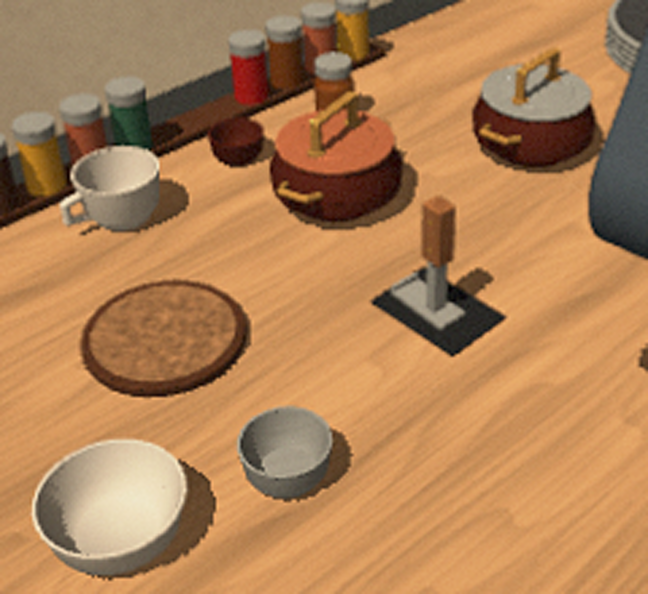

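```bash
cat > h.py <<'E'
from rig import robot
import cv2, numpy as np
from scipy.spatial.transform import Rotation as R
def cam(name,obs=None):
    m=robot.camera_model(name)
    if name=="wrist":
        o=obs; T=np.eye(4); T[:3,:3]=R.from_quat(o["tool_rot"]).as_matrix(); T[:3,3]=o["position"]
        T=T@np.array(m["T_tool_cam"]); return m,T[:3,:3],T[:3,3]
    return m,R.from_quat(m["orientation"]).as_matrix(),np.array(m["xyz"])
def toworld(c,px,z):
    m,Rm,t=c; px=np.atleast_2d(px).astype(float)
    d=(px-[m["cx"],m["cy"]])/[m["fx"],m["fy"]]; u=d.copy()
    for _ in range(20): u=d/(1+m["k1"]*(u**2).sum(1,keepdims=True))
    v=np.c_[u,np.ones(len(u))]@Rm.T
    return t+v*((z-t[2])/v[:,2])[:,None]
def topx(c,P):
    m,Rm,t=c; q=(np.atleast_2d(P)-t)@Rm; u=q[:,:2]/q[:,2:]
    return u*(1+m["k1"]*(u**2).sum(1,keepdims=True))*[m["fx"],m["fy"]]+[m["cx"],m["cy"]]
def blob(mask,rect,grow=4):
    l,t,r,b=[int(v) for v in rect]; M=np.zeros(mask.shape,np.uint8)
    l-=grow;t-=grow;r+=grow;b+=grow; M[t:b,l:r]=mask[t:b,l:r]
    n,lab,st,ce=cv2.connectedComponentsWithStats(M); k=1+st[1:,4].argmax()
    return (lab==k).astype(np.uint8)
def cont(M): return max(cv2.findContours(M,0,1)[0],key=len)[:,0,:]
E
python3 - <<'E'
from h import *
im=cv2.imread("pics/top0.png"); hsv=cv2.cvtColor(im,cv2.COLOR_BGR2HSV); c=cam("top")
print(np.round(c[1],3).tolist(), robot.camera_model("wrist"))
for n,(x,y) in dict(wood=(240,150),trivet=(202,184),lid=(290,170),bar=(298,153),mat=(267,240),plate=(276,222),handle=(275,234)).items(): print(n,hsv[y,x])
E
```

```text
[[-0.005, -0.993, 0.117], [-1.0, 0.009, 0.027], [-0.028, -0.116, -0.993]] {'fx': 296.76126236658496, 'fy': 296.76126236658496, 'cx': 286.11218798327127, 'cy': 209.65518852901516, 'k1': -0.02966920178392499, 'T_tool_cam': array([[-1.54453278e-03, -9.53513356e-01, -3.01346802e-01,
         8.20255484e-02],
       [ 9.99998804e-01, -1.44780761e-03, -5.44313185e-04,
        -2.17236694e-04],
       [ 8.27176972e-05, -3.01347282e-01,  9.53514451e-01,
        -1.62885399e-01],
       [ 0.00000000e+00,  0.00000000e+00,  0.00000000e+00,
         1.00000000e+00]])}
wood [ 16 154 169]
trivet [ 15 166 134]
lid [ 11 188 180]
bar [ 18 207 127]
mat [15 13 39]
plate [ 26  35 152]
handle [ 12 184 141]
```

Run:
```python
from h import *
c=cam("top"); f=lambda x,y:np.array([x,y])/2.35+110
for n,(x,y,z) in dict(trivet=(216.5,174.5,.012),lid=(441,110,.078),bar0=(412,108,.121),bar1=(477,94,.121),mat=(395,296.5,.004),handle=(388,289,.136),plTL=(379,255,.008),plTR=(407,256,.008),plBR=(405,320,.008),plBL=(377,319,.008),lid2=(653,175,.078),katori=(192,344,.03),tumb=(668,362,.07),sal=(80,305,.03),cupbehind=(418,5,.04)).items():
    print(n,np.round(toworld(c,f(x,y),z)[0],4))
```

```text
trivet [0.6077 0.2516 0.012 ]
lid [ 0.6714 -0.0287  0.078 ]
bar0 [0.6644 0.0054 0.121 ]
bar1 [ 0.6801 -0.07    0.121 ]
mat [0.4541 0.0295 0.004 ]
handle [0.4535 0.0337 0.136 ]
plTL [0.5054 0.0489 0.008 ]
plTR [0.5038 0.0143 0.008 ]
plBR [0.4248 0.0173 0.008 ]
plBL [0.4263 0.0517 0.008 ]
lid2 [ 0.5904 -0.2787  0.078 ]
katori [0.3961 0.276  0.03  ]
tumb [ 0.3702 -0.2911  0.07  ]
sal [0.4444 0.4154 0.03  ]
cupbehind [ 0.8137 -0.002   0.04  ]
```

```bash
python3 -m jog '{"dp":[[30,-20,-60],[569,-436,-127],[569,-436,-127],[569,-436,-127],[569,-436,-127],[569,-436,-127],[569,-436,-127],[569,-436,-127],[569,-436,-127],[569,-436,-127],[569,-436,-127],[569,-436,-127]],"delta_rot":[[0,0,0],[0,0,0.08],[0,0,0.16],[0,0,0.24],[0,0,0.321],[0,0,0.321],[0,0,0.321],[0,0,0.321],[0,0,0.321],[0,0,0.321],[0,0,0.321],[0,0,0.321]],"gripper":[1,1,1,1,1,1,1,1,1,1,1,1]}'
```

```text
time: 2.6
position: [0.5192, -0.1184, 0.3324]
tool_rot: [1.0, -0.0, 0.0, 0.0]
ft_force: [0.4, -0.2, -0.5]
grip_width: 0.0869
grip_force: 0.0
```

```bash
python3 -m jog '{"dp":[[40,-55,-10],[75,-110,-18],[75,-110,-18],[75,-110,-18],[75,-110,-18],[75,-110,-18]],"delta_rot":[[0,0,0],[0,0,0],[0,0,0],[0,0,0],[0,0,0],[0,0,0]],"gripper":[1,1,1,1,1,1]}'
python3 - <<'E'
from h import *
o=robot.get_obs(); im=robot.camera("wrist"); np.save("w1.npy",np.r_[o["position"],o["tool_rot"]]); print(o["position"],o["time"])
cv2.imwrite("pics/w1.png",im[:,:,::-1])
for n in ("lifter","lid","pot","trivet","mat"): print(n,[(np.round(d["rect"]).tolist(),round(d["score"],2)) for d in robot.search_frame(n,"wrist")[:3]])
E
```

```text
time: 3.2
position: [0.5927, -0.011, 0.3495]
tool_rot: [1.0, -0.001, -0.001, 0.0]
ft_force: [-0.9, 0.6, 1.2]
grip_width: 0.0869
grip_force: 0.0
[ 0.59267598 -0.0109921   0.34954243] 3.2
lifter [([248.0, 218.0, 271.0, 284.0], 0.76)]
lid [([421.0, 128.0, 513.0, 216.0], 0.76), ([252.0, 63.0, 346.0, 162.0], 0.55)]
pot [([236.0, 58.0, 364.0, 163.0], 0.6), ([253.0, 63.0, 347.0, 161.0], 0.23)]
trivet [([81.0, 106.0, 179.0, 204.0], 0.8)]
mat [([239.0, 207.0, 289.0, 269.0], 0.81)]
```

View pics/w1.png

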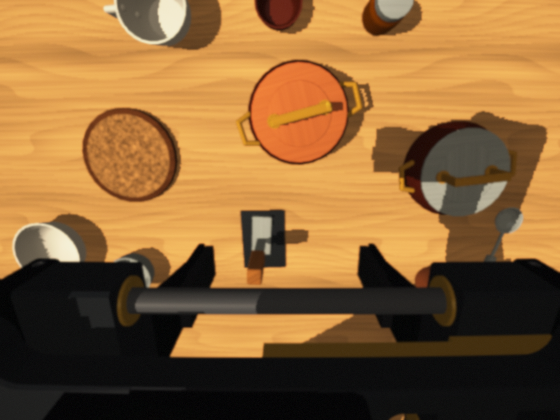

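```bash
cat > seg.py <<'E'
from h import *
from scipy.optimize import least_squares
s=np.load("w1.npy"); o=dict(position=s[:3],tool_rot=s[3:]); c=cam("wrist",o)
im=cv2.imread("pics/w1.png"); hsv=cv2.cvtColor(im,cv2.COLOR_BGR2HSV); H,S,V=[hsv[...,i].astype(int) for i in range(3)]
def circ(P):
    f=lambda p:np.hypot(P[:,0]-p[0],P[:,1]-p[1])-p[2]
    r=least_squares(f,[*P[:,:2].mean(0),.07],loss="soft_l1",f_scale=.002); return np.round(r.x,4),round(np.abs(r.fun).mean(),4)
for n,p in dict(lid=(290,85),lid_=(320,140),bar=(285,117),wood=(400,80),trivet=(130,154),triv_rim=(130,196),mat=(246,220),plate=(262,228),handle=(256,262)).items(): print(n,hsv[p[1],p[0]])
red=((H<=12)&(S>150)&(V>140)).astype(np.uint8); M=blob(red,(248,60,350,165)); h=cv2.convexHull(cont(M))[:,0]
print("lid",circ(toworld(c,h,.080)))
bar=((H>=15)&(H<=25)&(S>170)).astype(np.uint8); M=blob(bar,(262,97,345,130),0); y,x=np.nonzero(M); W=toworld(c,np.c_[x,y],.121)[:,:2]
rr=cv2.minAreaRect((W*1e4).astype(np.float32)); print("bar",W.mean(0),np.array(rr[0])/1e4,np.array(rr[1])/1e4,rr[2],len(x))
w,v=np.linalg.eigh(np.cov(W.T)); print("bar dir deg from y",np.degrees(np.arctan(-v[0,1]/v[1,1])))
dk=((V<70)).astype(np.uint8)
M=blob(((S<60)&(V<90)|((V>=90)&(S<90))).astype(np.uint8),(241,210,287,269),1); P=toworld(c,cv2.boxPoints(cv2.minAreaRect(cont(M).astype(np.float32))),.004); print("mat",np.round(P,4).tolist(),P.mean(0))
E
python3 seg.py
python3 - <<'E'
import cv2
im=cv2.imread("pics/w1.png"); cv2.imwrite("pics/w1b.png",cv2.resize(im[195:295,225:325],None,fx=6,fy=6,interpolation=0))
E
```

```text
lid [ 11 194 231]
lid_ [ 11 197 225]
bar [ 18 210 220]
wood [ 17 160 232]
trivet [ 14 176 161]
triv_rim [ 14 178 162]
mat [20 18 42]
plate [ 23  40 190]
handle [ 12 192  65]
lid (array([ 0.6773, -0.0286,  0.0668]), np.float64(0.0001))
bar [ 0.67698352 -0.02758383] [ 0.67699326 -0.02735097] [0.01775987 0.08348011] 14.569633483886719 731
bar dir deg from y 14.78835956221305
mat [[0.5093, 0.0687, 0.004], [0.5115, -0.0043, 0.004], [0.4031, -0.0068, 0.004], [0.4006, 0.0708, 0.004]] [0.45611499 0.03211384 0.004     ]
```

View pics/w1b.png

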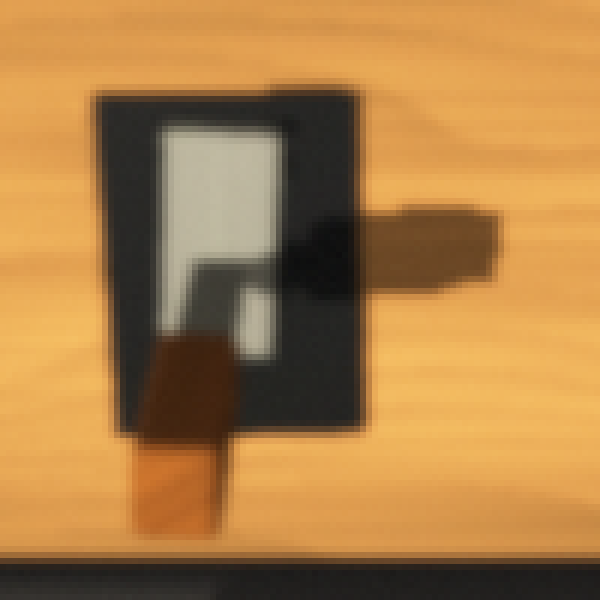

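```bash
cat >> seg.py <<'E'
print("----")
g=lambda x,y:np.array([x,y])/6+[225,195]-.5
for n,(x,y,z) in dict(mTL=(96,93,.004),mTR=(357,90,.004),mBR=(363,432,.004),mBL=(118,432,.004),lipTL=(160,128,.014),lipTR=(282,128,.014),plBR=(276,360,.008),hTL=(135,445,.136),hTR=(218,445,.136),hBR=(216,535,.136),hBL=(133,535,.136)).items(): print(n,np.round(toworld(c,g(x,y),z)[0],4))
M=blob(((V<185)).astype(np.uint8),(81,106,179,204),3); M=cv2.morphologyEx(M,cv2.MORPH_OPEN,np.ones((5,5))); h=cv2.convexHull(cont(M))[:,0]
print("trivet",circ(toworld(c,h,.009)))
E
python3 seg.py|sed '1,/----/d'
```

```text
mTL [0.5131 0.0711 0.004 ]
mTR [ 0.5139 -0.0072  0.004 ]
mBR [ 0.3993 -0.0085  0.004 ]
mBL [0.3995 0.0697 0.004 ]
lipTL [0.5054 0.0511 0.014 ]
lipTR [0.5053 0.015  0.014 ]
plBR [0.4267 0.0185 0.008 ]
hTL [0.4675 0.0449 0.136 ]
hTR [0.4675 0.0252 0.136 ]
hBR [0.4431 0.0264 0.136 ]
hBL [0.4431 0.0464 0.136 ]
trivet (array([0.611 , 0.2519, 0.0826]), np.float64(0.0014))
```

```bash
python3 -m jog '{"dp":[[-46,-15,40],[-92,-30,80],[-138,-45,120],[-138,-45,150],[-138,-45,150],[-138,-45,150],[-138,-45,150]],"delta_rot":[[0,0,0.02],[0,0,0.044],[0,0,0.044],[0,0,0.044],[0,0,0.044],[0,0,0.044],[0,0,0.044]],"gripper":[1,1,1,1,1,1,1]}'
python3 - <<'E'
from h import *
o=robot.get_obs(); im=robot.camera("wrist"); np.save("w2.npy",np.r_[o["position"],o["tool_rot"]]); print(o["position"],o["tool_rot"],o["time"])
cv2.imwrite("pics/w2.png",im[:,:,::-1]); c=cam("wrist",o)
print(topx(c,[[.4545,.034,.136],[.4565,.0313,.004]]))
E
```

```text
time: 4.2
position: [0.4569, 0.0343, 0.2006]
tool_rot: [1.0, -0.022, 0.001, 0.0]
ft_force: [0.5, 0.0, -0.0]
grip_width: 0.087
grip_force: 0.0
[0.45690359 0.03426149 0.20062373] [ 9.99749481e-01 -2.23455184e-02  1.27095848e-03  1.93283596e-04] 4.2
[[286.43582637 224.45108637]
 [288.38183312 185.93888496]]
```

View pics/w2.png

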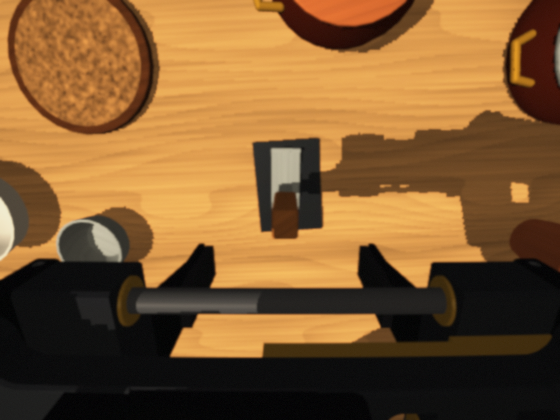

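```bash
python3 -m jog '{"dp":[[-3,0,40],[-3,0,80],[-3,0,105],[-3,0,115],[-3,0,115],[-3,0,115],[-3,0,115],[-3,0,115],[-3,0,115],[-3,0,115],[-3,0,115]],"delta_rot":[[0,0,0],[0,0,0],[0,0,0],[0,0,0],[0,0,0],[0,0,0],[0,0,0],[0,0,0],[0,0,0],[0,0,0],[0,0,0]],"gripper":[1,1,1,1,1,-1,-1,-1,-1,-1,-1]}' 50; python3 -m jog '{"dp":[[0,0,0],[0,0,0],[0,0,0]],"delta_rot":[[0,0,0],[0,0,0],[0,0,0]],"gripper":[-1,-1,-1]}'
```

```text
time: 5.35
position: [0.4525, 0.0349, 0.0851]
tool_rot: [1.0, -0.022, 0.0, 0.0]
ft_force: [1.4, 1.0, 0.5]
grip_width: 0.047
grip_force: 0.0
time: 5.65
position: [0.4524, 0.0349, 0.0848]
tool_rot: [1.0, -0.022, -0.0, -0.0]
ft_force: [1.3, -0.2, 0.2]
grip_width: 0.0233
grip_force: 0.2
```

```bash
python3 -m jog '{"dp":[[0,0,0],[0,0,0],[0,0,0],[0,0,0],[0,0,-20],[0,0,-60],[0,0,-100],[0,0,-135],[0,0,-135],[0,0,-135]],"delta_rot":[[0,0,0],[0,0,0],[0,0,0],[0,0,0],[0,0,0],[0,0,0],[0,0,0],[0,0,0],[0,0,0],[0,0,0]],"gripper":[-1,-1,-1,-1,-1,-1,-1,-1,-1,-1]}'
python3 - <<'E'
from h import *
o=robot.get_obs();print(o["position"],o["grip_width"],o["grip_force"],o["ft_force"])
im=robot.camera("side"); cv2.imwrite("pics/s2.png",cv2.resize(im[130:300,200:360,::-1],None,fx=3.5,fy=3.5,interpolation=2))
c=cam("wrist",o); im=robot.camera("wrist"); cv2.imwrite("pics/w3.png",im[:,:,::-1])
E
```

```text
time: 6.65
position: [0.4521, 0.035, 0.22]
tool_rot: [1.0, -0.022, 0.0, 0.0]
ft_force: [-0.0, -0.1, -2.5]
grip_width: 0.0216
grip_force: 50.0
[0.45211695 0.03496266 0.22004413] 0.021625867082937157 49.99028098303825 [-0.02394747 -0.12446463 -2.48419942]
```

View pics/s2.png

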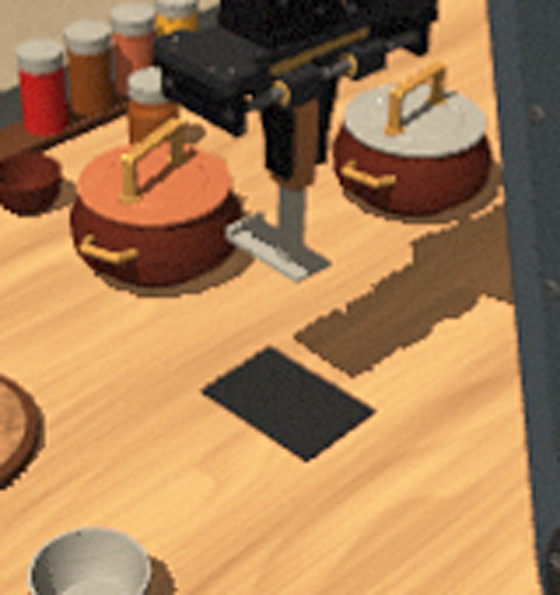

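```bash
python3 -m jog '{"dp":[[25,13,0],[50,26,0],[75,39,0],[100,52,0],[125,65,0],[147.5,77,0],[147.5,77,0],[147.5,77,15],[147.5,77,30],[147.5,77,47],[147.5,77,47],[147.5,77,47]],"delta_rot":[[0,0,-0.05],[0,0,-0.1],[0,0,-0.15],[0,0,-0.2],[0,0,-0.25],[0,0,-0.288],[0,0,-0.288],[0,0,-0.288],[0,0,-0.288],[0,0,-0.288],[0,0,-0.288],[0,0,-0.288]],"gripper":[-1,-1,-1,-1,-1,-1,-1,-1,-1,-1,-1,-1]}'
python3 - <<'E'
from h import *
im=robot.camera("side"); o=robot.get_obs(); c=cam("side")
cv2.imwrite("pics/s3.png",cv2.resize(im[140:220,200:300,::-1],None,fx=6,fy=6,interpolation=2))
im=robot.camera("wrist"); cv2.imwrite("pics/w4.png",im[:,:,::-1])
print(o["position"],o["tool_rot"])
E
```

```text
time: 7.95
position: [0.595, -0.048, 0.1714]
tool_rot: [0.993, 0.122, -0.002, -0.001]
ft_force: [-0.1, -0.1, -1.4]
grip_width: 0.0214
grip_force: 50.0
[ 0.59594857 -0.04831574  0.17235439] [ 9.92583442e-01  1.21563029e-01 -6.69797308e-04 -3.02065674e-04]
```

View pics/s3.png

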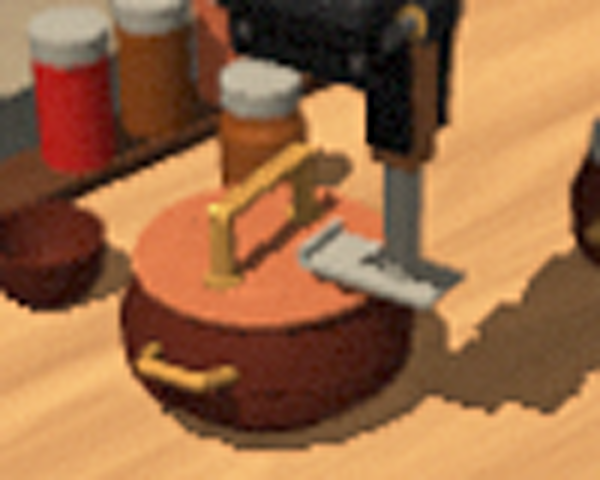

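View pics/w4.png

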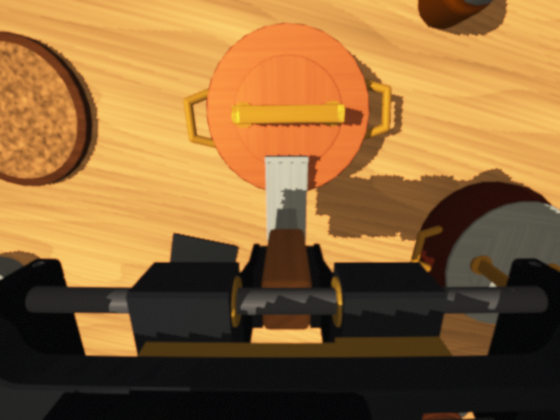

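Run:
```python
from h import *
o=robot.get_obs();c=cam("wrist",o); p=o["position"]
A=np.r_[toworld(c,[289,113.5],.121),toworld(c,[287,155.5],p[2]-.071)]-p
Rm=R.from_quat(o["tool_rot"]).as_matrix(); print(p,np.round(A@Rm,4), o["time"])
```

```text
[ 0.59645634 -0.04842287  0.17301927] [[0.0838 0.0019 0.052 ]
 [0.0525 0.0005 0.071 ]] 8.05
```

```bash
python3 -m jog '{"dp":[[10,1,0],[22,1,0],[34,1,0],[46,1,0],[56,1,0],[56,1,0],[56,1,0],[56,1,-6],[56,1,-11],[56,1,-14],[56,1,-14]],"delta_rot":[[0,0,0],[0,0,0],[0,0,0],[0,0,0],[0,0,0],[0,0,0],[0,0,0],[0,0,0],[0,0,0],[0,0,0],[0,0,0]],"gripper":[-1,-1,-1,-1,-1,-1,-1,-1,-1,-1,-1]}'; python3 -m jog '{"dp":[[0,0,-2],[0,0,-4],[0,0,-6],[0,0,-8],[0,0,-10],[0,0,-12],[0,0,-15],[0,0,-18],[0,0,-21],[0,0,-24],[0,0,-24],[0,0,-24]],"delta_rot":[[0,0,0],[0,0,0],[0,0,0],[0,0,0],[0,0,0],[0,0,0],[0,0,0],[0,0,0],[0,0,0],[0,0,0],[0,0,0],[0,0,0]],"gripper":[-1,-1,-1,-1,-1,-1,-1,-1,-1,-1,-1,-1]}'
python3 - <<'E'
from h import *
im=robot.camera("side"); o=robot.get_obs(); print(o["position"],o["ft_force"])
cv2.imwrite("pics/s4.png",cv2.resize(im[120:220,190:310,::-1],None,fx=5,fy=5,interpolation=2))
E
```

```text
time: 9.15
position: [0.6513, -0.0362, 0.188]
tool_rot: [0.993, 0.122, 0.001, 0.0]
ft_force: [0.1, -0.8, -1.4]
grip_width: 0.0217
grip_force: 50.0
time: 10.35
position: [0.651, -0.036, 0.211]
tool_rot: [0.993, 0.122, 0.0, 0.0]
ft_force: [0.3, 0.0, -4.1]
grip_width: 0.0216
grip_force: 50.0
[ 0.6508548  -0.03597154  0.21082955] [-0.30539691  0.11020688 -4.05096712]
```

View pics/s4.png

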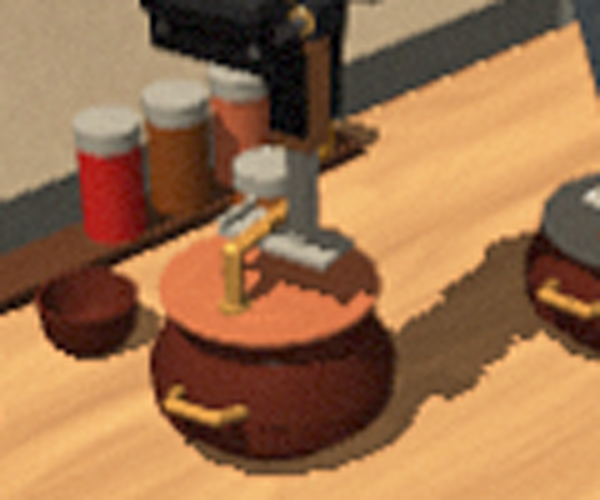

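```bash
python3 -m jog '{"dp":[[0,0,-4],[0,0,-10],[0,0,-17],[0,0,-25],[0,0,-33],[0,0,-41],[0,0,-49],[0,0,-56],[0,0,-61],[0,0,-64],[0,0,-65],[0,0,-65]],"delta_rot":[[0,0,0],[0,0,0],[0,0,0],[0,0,0],[0,0,0],[0,0,0],[0,0,0],[0,0,0],[0,0,0],[0,0,0],[0,0,0],[0,0,0]],"gripper":[-1,-1,-1,-1,-1,-1,-1,-1,-1,-1,-1,-1]}'; python3 -m jog '{"dp":[[0,0,0],[0,0,0],[0,0,0]],"delta_rot":[[0,0,0],[0,0,0],[0,0,0]],"gripper":[-1,-1,-1]}'
python3 - <<'E'
from h import *
o=robot.get_obs(); im=robot.camera("wrist"); c=cam("wrist",o); p=o["position"]; print(p,o["tool_rot"],o["ft_force"])
cv2.imwrite("pics/w5.png",im[:,:,::-1])
hsv=cv2.cvtColor(im,cv2.COLOR_RGB2HSV); H,S,V=[hsv[...,i].astype(int) for i in range(3)]
M=((H>=16)&(H<=27)&(S>190)).astype(np.uint8); M[230:]=0; n,l,st,ce=cv2.connectedComponentsWithStats(M); k=1+st[1:,4].argsort()[::-1][:3]; print(st[k],ce[k])
M=((H<=12)&(S>150)&(V>120)).astype(np.uint8); M[240:]=0; M=blob(M,(120,10,460,235),0); h=cv2.convexHull(cont(M))[:,0]; print(h.min(0),h.max(0))
E
```

```text
time: 11.6
position: [0.6508, -0.036, 0.2758]
tool_rot: [0.993, 0.122, -0.0, -0.0]
ft_force: [1.0, 0.8, -4.9]
grip_width: 0.0219
grip_force: 50.0
time: 11.9
position: [0.6508, -0.036, 0.2756]
tool_rot: [0.993, 0.122, -0.0, -0.0]
ft_force: [0.4, 0.7, -4.2]
grip_width: 0.0215
grip_force: 50.0
[ 0.65081134 -0.03597603  0.27555301] [ 9.92580005e-01  1.21592891e-01 -3.01431486e-04 -1.04957729e-04] [ 0.383119    0.66009566 -4.1567169 ]
[[ 237  167   98   28 1727]
 [ 496    0   56   40 1371]
 [ 352  141    6   18   52]] [[285.75854082 183.29820498]
 [520.47045952  21.69584245]
 [355.38461538 147.44230769]]
[254 101] [357 183]
```

View pics/w5.png

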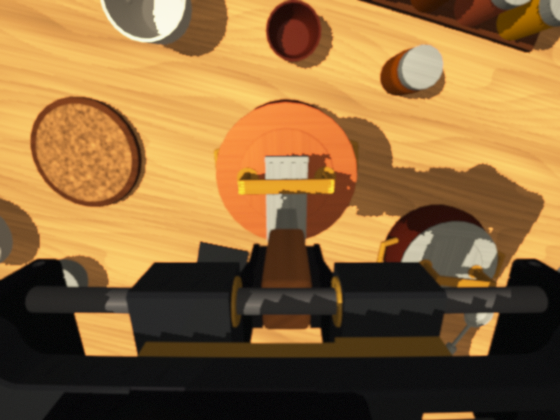

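Run:
```python
from h import *
from scipy.optimize import least_squares
o=robot.get_obs(); c=cam("wrist",o); p=o["position"]; Rm=R.from_quat(o["tool_rot"]).as_matrix()
im=cv2.imread("pics/w5.png"); hsv=cv2.cvtColor(im,cv2.COLOR_BGR2HSV); H,S,V=[hsv[...,i].astype(int) for i in range(3)]
def circ(P):
    r=least_squares(lambda q:np.hypot(P[:,0]-q[0],P[:,1]-q[1])-q[2],[*P[:,:2].mean(0),.07],loss="soft_l1",f_scale=.002); return r.x,np.abs(r.fun).mean()
print("bar tool",(toworld(c,[285.8,186.5],p[2]-.072)-p)@Rm)
M=((H<=12)&(S>150)&(V>120)).astype(np.uint8); h=cv2.convexHull(cont(blob(M,(214,98,360,168),0)))[:,0]; h=h[(h[:,1]<165)]
x,e=circ(toworld(c,h,p[2]-.081+.004-.036)); print("lid",x,e,(np.r_[x[:2],p[2]]-p)@Rm)
M=blob((V<185).astype(np.uint8),(30,95,142,206),3); M=cv2.morphologyEx(M,cv2.MORPH_OPEN,np.ones((5,5))); h=cv2.convexHull(cont(M))[:,0]
print("trivet",circ(toworld(c,h,.009)))
ym,xm=np.nonzero((H>=11)&(H<=16)&(V<190)&(S>120)&(np.hypot(np.arange(560)[None]-85,np.arange(420)[:,None]-150)<48)); print(len(xm))
```

```text
bar tool [[ 0.02745688 -0.00048018  0.07198989]]
lid [ 0.67972276 -0.02893869  0.06538779] 0.00029456585505440277 [ 2.96918346e-02  1.42530477e-04 -1.10599419e-05]
trivet (array([0.61139255, 0.25223993, 0.08238085]), np.float64(0.0015520478481614022))
1618
```

```bash
Z='x'; python3 -m jog '{"dp":[[0,-3,0],[0,-9,0],[0,-18,0],[0,-30,0],[0,-44,0],[0,-59,0],[0,-75,0],[1,-92,0],[1,-109,0],[1,-126,0],[1,-143,0],[1,-160,0]],"delta_rot":[[0,0,0],[0,0,0],[0,0,0],[0,0,0],[0,0,0],[0,0,0],[0,0,0],[0,0,0],[0,0,0],[0,0,0],[0,0,0],[0,0,0]],"gripper":[-1,-1,-1,-1,-1,-1,-1,-1,-1,-1,-1,-1]}'; python3 -m jog '{"dp":[[0,-17,0],[0,-34,0],[0,-51,0],[0,-67,0],[0,-82,0],[0,-96,0],[0,-108,0],[0,-118,0],[1,-125,0],[1,-129,0],[1,-129,0],[1,-129,0]],"delta_rot":[[0,0,0],[0,0,0],[0,0,0],[0,0,0],[0,0,0],[0,0,0],[0,0,0],[0,0,0],[0,0,0],[0,0,0],[0,0,0],[0,0,0]],"gripper":[-1,-1,-1,-1,-1,-1,-1,-1,-1,-1,-1,-1]}'
python3 - <<'E'
from h import *
o=robot.get_obs(); c=cam("wrist",o); p=o["position"]; Rm=R.from_quat(o["tool_rot"]).as_matrix()
im=robot.camera("wrist"); cv2.imwrite("pics/w6.png",im[:,:,::-1]); hsv=cv2.cvtColor(im,cv2.COLOR_RGB2HSV); H,S,V=[hsv[...,i].astype(int) for i in range(3)]
M=((H>=16)&(H<=27)&(S>190)).astype(np.uint8); M[230:]=0;M[:140]=0; n,l,st,ce=cv2.connectedComponentsWithStats(M); k=1+st[1:,4].argmax(); print(st[k],ce[k])
print(p,o["ft_force"],(toworld(c,ce[k]+[0,2],p[2]-.072)))
from scipy.optimize import least_squares
for s in ("trivet","lid"): print(s,[(np.round(d["rect"]).tolist(),round(d["score"],2)) for d in robot.search_frame(s,"wrist")[:2]])
E
```

```text
time: 13.15
position: [0.6129, 0.121, 0.2759]
tool_rot: [0.993, 0.122, -0.0, -0.0]
ft_force: [0.4, -0.2, -3.8]
grip_width: 0.0217
grip_force: 50.0
time: 14.35
position: [0.5833, 0.2445, 0.2758]
tool_rot: [0.993, 0.121, -0.0, 0.0]
ft_force: [-0.2, 0.5, -4.3]
grip_width: 0.022
grip_force: 50.0
[ 237  167   98   27 1710] [286.49824561 183.27134503]
[0.58327444 0.2445242  0.27580536] [-0.23129271  0.49495766 -4.26900024] [[0.61092808 0.25126475 0.20380536]]
trivet [([247.0, 100.0, 312.0, 114.0], 0.64)]
lid [([215.0, 101.0, 358.0, 236.0], 0.88)]
```

```bash
python3 -m jog '{"dp":[[0,0,5],[0,0,15],[0,0,29],[0,0,45],[0,0,61],[0,0,77],[0,0,92],[0,0,105],[0,0,115],[0,0,121],[0,0,124],[0,0,124]],"delta_rot":[[0,0,0],[0,0,0],[0,0,0],[0,0,0],[0,0,0],[0,0,0],[0,0,0],[0,0,0],[0,0,0],[0,0,0],[0,0,0],[0,0,0]],"gripper":[-1,-1,-1,-1,-1,-1,-1,-1,-1,-1,-1,-1]}'; python3 -m jog '{"dp":[[0,0,2],[0,0,4],[0,0,6],[0,0,8],[0,0,10],[0,0,12],[0,0,14],[0,0,16],[0,0,18],[0,0,20],[0,0,22],[0,0,22]],"delta_rot":[[0,0,0],[0,0,0],[0,0,0],[0,0,0],[0,0,0],[0,0,0],[0,0,0],[0,0,0],[0,0,0],[0,0,0],[0,0,0],[0,0,0]],"gripper":[-1,-1,-1,-1,-1,-1,-1,-1,-1,-1,-1,-1]}';  python3 -m jog '{"dp":[[0,0,3],[0,0,7],[0,0,7],[0,0,7]],"delta_rot":[[0,0,0],[0,0,0],[0,0,0],[0,0,0]],"gripper":[-1,-1,-1,-1]}'
```

```text
time: 15.7
position: [0.5832, 0.245, 0.1518]
tool_rot: [0.993, 0.122, -0.0, 0.0]
ft_force: [-0.2, 0.1, -4.7]
grip_width: 0.0219
grip_force: 50.0
time: 16.9
position: [0.583, 0.2449, 0.1297]
tool_rot: [0.993, 0.122, -0.0, 0.0]
ft_force: [0.2, -0.2, -2.3]
grip_width: 0.0215
grip_force: 50.0
time: 17.3
position: [0.583, 0.2449, 0.1226]
tool_rot: [0.993, 0.122, -0.0, 0.0]
ft_force: [-0.2, 0.5, -1.9]
grip_width: 0.0219
grip_force: 50.0
```

```bash
python3 -m jog '{"dp":[[-6,0,0],[-16,0,0],[-28,0,0],[-40,0,0],[-54,0,0],[-68,0,0],[-75,0,0],[-75,0,-20],[-75,0,-50],[-75,0,-80],[-75,0,-90],[-75,0,-90]],"delta_rot":[[0,0,0],[0,0,0],[0,0,0],[0,0,0],[0,0,0],[0,0,0],[0,0,0],[0,0,0],[0,0,0],[0,0,0],[0,0,0],[0,0,0]],"gripper":[-1,-1,-1,-1,-1,-1,-1,-1,-1,-1,-1,-1]}'
python3 - <<'E'
from h import *
from scipy.optimize import least_squares
o=robot.get_obs(); c=cam("wrist",o); print(o["position"],o["ft_force"])
im=robot.camera("wrist"); cv2.imwrite("pics/w7.png",im[:,:,::-1]); hsv=cv2.cvtColor(im,cv2.COLOR_RGB2HSV); H,S,V=[hsv[...,i].astype(int) for i in range(3)]
def circ(P):
    r=least_squares(lambda q:np.hypot(P[:,0]-q[0],P[:,1]-q[1])-q[2],[*P[:,:2].mean(0),.07],loss="soft_l1",f_scale=.002); return r.x,np.abs(r.fun).mean()
for s in ("lid","trivet"):
    d=robot.search_frame(s,"wrist"); print(s,d[:2])
    if s=="lid": rect=d[0]["rect"]
M=blob(((H<=12)&(S>150)&(V>120)).astype(np.uint8),rect,3); h=cv2.convexHull(cont(M))[:,0]; print(circ(toworld(c,h,.025)))
E
```

```text
time: 18.5
position: [0.5113, 0.2271, 0.2145]
tool_rot: [0.993, 0.122, 0.002, -0.0]
ft_force: [0.6, 0.2, -2.5]
grip_width: 0.0218
grip_force: 50.0
[0.51126947 0.22710083 0.21445175] [ 0.56628965  0.24953632 -2.48824083]
lid [{'rect': [224.9, 33.4, 345.5, 152.4], 'score': 0.94}]
trivet [{'rect': [212.4, 21.4, 352.9, 164.4], 'score': 0.56}, {'rect': [224.2, 30.6, 345.6, 153.3], 'score': 0.28}]
(array([0.61045769, 0.25238713, 0.06764771]), np.float64(0.001136853957340724))
```

```bash
python3 -m jog '{"dp":[[-8,14,0],[-22,38,0],[-37,64,0],[-52,90,0],[-67,116,0],[-82,142,0],[-96,166,0],[-101,176,0],[-101,176,0],[-101,176,0],[-101,176,0]],"delta_rot":[[0,0,0.04],[0,0,0.09],[0,0,0.14],[0,0,0.19],[0,0,0.24],[0,0,0.288],[0,0,0.288],[0,0,0.288],[0,0,0.288],[0,0,0.288],[0,0,0.288]],"gripper":[-1,-1,-1,-1,-1,-1,-1,-1,-1,-1,-1]}'
```

```text
time: 19.75
position: [0.455, 0.0324, 0.2127]
tool_rot: [1.0, -0.022, -0.0, -0.0]
ft_force: [0.8, 0.7, -1.6]
grip_width: 0.0218
grip_force: 50.0
```

```bash
python3 -m jog '{"dp":[[0,0,12],[0,0,32],[0,0,54],[0,0,76],[0,0,96],[0,0,110],[0,0,118],[0,0,122],[0,0,124],[0,0,126],[0,0,127],[0,0,127]],"delta_rot":[[0,0,0],[0,0,0],[0,0,0],[0,0,0],[0,0,0],[0,0,0],[0,0,0],[0,0,0],[0,0,0],[0,0,0],[0,0,0],[0,0,0]],"gripper":[-1,-1,-1,-1,-1,-1,-1,-1,-1,-1,-1,-1]}'; python3 -m jog '{"dp":[[0,0,0.5],[0,0,1],[0,0,1]],"delta_rot":[[0,0,0],[0,0,0],[0,0,0]],"gripper":[-1,-1,-1]}'
```

```text
time: 20.95
position: [0.4551, 0.0316, 0.0862]
tool_rot: [1.0, -0.022, 0.0, 0.0]
ft_force: [-1.1, -0.4, -3.3]
grip_width: 0.0217
grip_force: 50.0
time: 21.25
position: [0.4548, 0.0316, 0.0849]
tool_rot: [1.0, -0.022, 0.0, 0.0]
ft_force: [0.7, -0.4, -1.4]
grip_width: 0.0216
grip_force: 50.0
```

```bash
python3 -m jog '{"dp":[[0,0,0.5],[0,0,0.5],[0,0,0.5]],"delta_rot":[[0,0,0],[0,0,0],[0,0,0]],"gripper":[-1,-1,-1]}'; python3 -m jog '{"dp":[[0,0,0.5],[0,0,0.5],[0,0,0.5]],"delta_rot":[[0,0,0],[0,0,0],[0,0,0]],"gripper":[-1,-1,-1]}'
```

```text
time: 21.55
position: [0.4549, 0.0316, 0.0847]
tool_rot: [1.0, -0.022, 0.0, 0.0]
ft_force: [-0.9, 0.2, 5.1]
grip_width: 0.0215
grip_force: 50.0
time: 21.85
position: [0.4549, 0.0316, 0.0847]
tool_rot: [1.0, -0.022, 0.0, 0.0]
ft_force: [-0.9, 1.0, 9.3]
grip_width: 0.0214
grip_force: 50.0
```

Contact made; release, rise, and check.

```bash
python3 -m jog '{"dp":[[0,0,-0.3],[0,0,-0.5],[0,0,-0.5],[0,0,-0.5],[0,0,-0.5],[0,0,-0.5],[0,0,-0.5],[0,0,-0.5],[0,0,-0.5],[0,0,-0.5]],"delta_rot":[[0,0,0],[0,0,0],[0,0,0],[0,0,0],[0,0,0],[0,0,0],[0,0,0],[0,0,0],[0,0,0],[0,0,0]],"gripper":[-1,-1,1,1,1,1,1,1,1,1]}'; python3 -m jog '{"dp":[[0,0,-10],[0,0,-40],[0,0,-80],[0,0,-115],[0,0,-115],[0,0,-115],[0,0,-115]],"delta_rot":[[0,0,0],[0,0,0],[0,0,0],[0,0,0],[0,0,0],[0,0,0],[0,0,0]],"gripper":[1,1,1,1,1,1,1]}'
python3 - <<'E'
from h import *
o=robot.get_obs(); im=robot.camera("wrist"); c=cam("wrist",o); print(o["position"],o["time"])
cv2.imwrite("pics/w8.png",im[:,:,::-1])
print(robot.search_frame("mat","wrist")[:1],robot.search_frame("lifter","wrist")[:1])
print(topx(c,[[.4555,.0313,.136],[.4555,.0313,.004]]))
hsv=cv2.cvtColor(im,cv2.COLOR_RGB2HSV); H,S,V=[hsv[...,i].astype(int) for i in range(3)]
M=blob(((H<=14)&(S>150)&(V<130)).astype(np.uint8),(255,185,320,245),0); h=cont(M); print("handle px",h.min(0),h.max(0))
M=blob(((S<70)&(V>110)).astype(np.uint8),(255,135,320,235),0); h=cont(M); print("plate px",h.min(0),h.max(0),toworld(c,[h[:,0].mean(),h[:,1].min()],.014))
top=robot.camera("top"); cv2.imwrite("pics/top9.png",top[:,:,::-1])
a=cv2.imread("pics/top0.png")
for n,r in dict(katori=(175,242,205,268),tumbler=(378,253,408,276),salad=(120,220,165,265),spoon=(422,211,439,278),lid2=(363,158,414,206)).items():
    l,t,rr,b=r; print(n,cv2.phaseCorrelate(*[cv2.cvtColor(i[t-4:b+4,l-4:rr+4],6).astype(float) for i in (a,cv2.cvtColor(top,4))]))
for n in ("lid","lifter","mat"): print(n,[np.round(d["rect"]).tolist() for d in robot.search_frame(n,"top")[:2]])
E
```

```text
time: 22.85
position: [0.4548, 0.0317, 0.0844]
tool_rot: [1.0, -0.022, -0.0, 0.0]
ft_force: [0.1, -0.4, -0.1]
grip_width: 0.0775
grip_force: 0.0
time: 23.55
position: [0.4538, 0.0318, 0.1988]
tool_rot: [1.0, -0.022, -0.001, -0.0]
ft_force: [-1.2, -0.3, -1.0]
grip_width: 0.087
grip_force: 0.0
[0.45382418 0.03183199 0.19883982] 23.55
[{'rect': [250.3, 132.7, 321.3, 230.7], 'score': 0.82}] [{'rect': [53.1, 212.4, 126.8, 261.5], 'score': 0.66}]
[[286.59120997 220.13806179]
 [286.44188436 184.01992441]]
handle px [272 187] [299 231]
plate px [271 142] [301 198] [[0.50715476 0.03255335 0.014     ]]
katori ((0.029078501553247094, 0.03269035896204642), 0.991052888693123)
tumbler ((0.20056564702441904, 0.01793635572214214), 0.5362271529868698)
salad ((0.027370655460945414, -0.043519499992985544), 0.9923279200732996)
spoon ((0.12044660760257386, 0.5788647616737705), 0.6002615063681593)
lid2 ((0.0005529217835871236, -0.01195248860769027), 1.0150748281251092)
lid [[181.0, 160.0, 226.0, 207.0], [363.0, 159.0, 412.0, 206.0]]
lifter []
mat [[263.0, 240.0, 286.0, 257.0]]
```

```bash
python3 -c "
from rig import robot; print(robot.hand_in())"
```

```text
the job is handed in; nothing more can be done
None
```

The job is handed in but the verdict was not reported: the last pictures put the copper lid centred on the trivet, to within measurement error, and the lifter released and upright about mid-mat. The gripper never approached the lid, and the steel lid, bowls, tumbler and spoon show no sign of having moved.

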